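Clear the machine vise and pin its jaw for the next heat sink

ROBOT

A 6-joint arm with a two-finger parallel gripper is mounted at the origin on the work surface. World frame = base frame: x ahead of the robot, y to its left, z up, the work surface at z = 0. Lengths are in m, angles in rad, forces in N, time in s.
With the tool pointing down it reaches from about 0.375 to 0.975 m from the base axis. Payload 3.8 kg.
Tool frame: the origin (TCP) lies midway between the tips of the shut fingers; the grasp point (between the pads) lies 19 mm behind it; z points along the fingers, y is the direction in which the jaws open and shut (so a half turn about z gives the same grasp; the last joint's range is limited). The gripper opens to 85 mm and grips with 20 to 120 N. Pads are 22 mm wide; open, the fingers measure 114 mm over their backs; the gripper's body (76 mm by 85 mm) begins 54 mm behind the grasp point. The pads swing forward as they close: fully open they stand 13 mm farther back than shut.
Start: joints at [-1.177, 0.264, 1.604, -0, 1.274, -0.037], TCP at [0.282, -0.613, 0.231] pointing down, gripper open.
Joint ranges: [-2.63, 2.63], [-0.94, 2.18], [0.31, 2.57], [-1.31, 4.45], [0, 2.66], [-2.55, 2.55]. Speed limits (rad/s): [2.57, 2.57, 3.14, 3.14, 3.14, 3.14].

INTERFACE

Orientations are given as a rotation vector (axis times angle).
In Python, from workcell import bot gives the robot as it stands.
- The arm moves only by the shell command python3 -m inch 'ROWS' [FORCE]. ROWS is JSON, a list of rows, each an object of numbers: "dx", "dy", "dz": the shift along the tool's x, y, z in m; "ax", "ay", "az": the turn, a rotation vector about the tool's x, y, z in degrees; "fingers": the opening, from -1 (shut) to 1 (fully open). A call has 1 to 20 rows; each row is the pose to reach, as a shift and turn from the pose measured when the call began, along the tool's axes at that moment; what a row does not reach only later rows make up. A row lasts 1/8 s, in which the tool goes at most 62.5 mm and 10.7 degrees, less where a joint would pass 70% of its speed; a pose out of reach is approached as far as the arm can. A call with a gripper value outside its range is refused whole. The fingers move at their own pace and stop on an object; FORCE is the grip in N (left out, the last holds). Time passes only in rows, so rows that repeat a pose let the fingers close. It gives the time, the measured TCP pose, the force and the opening at its end, in the units of the state.
- bot.read_state(): the state, without advancing time (a new reading comes with each control period).
- bot.read_camera(name): name is "scene" or "top" or "wrist"; returns (picture, depth): 480x640x3 uint8, blue, green, red; 480x640 float32, m along the optical axis (not along the pixel's ray), 0 where there is no reading.
- bot.get_calibration(name): a dict with "intrinsics" (3x3 intrinsics, pixels), "view" (4x4, takes a point from world to camera coordinates). Camera axes: x right, y down, z forward; pixel columns grow to the right and rows downward; lengths in m; the calibration is good to about 2 mm. A picture is of the moment at which its call begins: read the wrist's pose just before it. get_calibration takes no time and is no camera call; for the wrist camera it gives the pose at the moment of the call.
- bot.finish_job(): hands the job in, once; it reports no verdict.
Trained networks look in the newest picture that a camera, given by its name, has taken for a name from the list of things; names that differ only in an ending like _2 or _b are one class to them, and where a whole thing is asked for, a point or a joint stands for the part that bears it (a point fixed in the world has none). Each returns a list of dicts, best first, with "p" (0 to 1); they miss things now and then, are a little off and sometimes report something else, mostly with a low value. They report only what shows in the picture. A call takes as long as a camera call.
- bot.masks_of(camera, thing): "region" (480x640 bool, what is visible of it) and "box" ([left, top, right, bottom] in pixels, round what is visible of it).
The state is a dict: "time": time; "q": joint angles; "joint_vel": joint speeds; "joint_torque": joint torques, N m; "tool_pos": TCP position; "tcp_rot": TCP orientation; "wrist_force": force on the tool from outside, world axes, zero at the start; "torque": the same for the moment, N m; "width": opening from 0.0 (shut) to 1.0 (fully open).
Only numpy, scipy, OpenCV 4.12 (cv2) and the standard library are available. Lean on these libraries where they do the work, as an engineer would, in place of code of your own. Each camera call takes 0.05 s, during which the arm holds its last target. There are 200 camera calls.

TASK

Get the machine vise ready for the next job: take the bench brush and sweep the four aluminium offcuts off the vise bed into the scrap tray beside it (brush them, never touch them with gripper or arm), and set the brush down on the bench, clear of vise and tray. Then slide the movable jaw fully home to its stop, and lock it with the retaining pin from the wooden tool block: down through the nut block into the bed until its collar is seated. Leave the finished heat sink, the capacitor and the wound core where they are.

Things in the scene. Friction and masses are not known exactly. Their poses are not given: they have to be found in the camera images.
- vise: Dark steel machine vise, fixed to the bench. Origin: centre of its underside; x along it toward the fixed jaw (within 0.2 rad of world x), y left, z up. Base x -190 to +180, y -70 to +70; flat bed at z 50. Fixed jaw x +115 to +177, full width, top at z 84. The offcuts lie on the bed between fixed and movable jaw; it is open at both sides (y -70, y +70), so they can be swept out along y
- jaw (a joint): Travel in m of the vise's sliding unit (movable jaw, screw and nut block in one) along vise +x: 0 fully open, 0.070 home at its stop, where its pin hole is in line with the bed's hole. Starts at 0 to 0.02. About 5 N of friction plus light damping; stays where it is left. The gap between the jaw faces is 0.135 minus this value
- jaw_top (a point): Centre of the movable jaw's top, z 84, at vise x -37.5 mm + joint jaw. The jaw is a steel bar 35 thick (x), 140 wide, 34 high above the bed. Behind it (toward the robot) a 40 gap to the nut block is crossed only by the screw on the centre line (18 diameter, axis 16 below the jaw top; collar 28 diameter just behind the jaw)
- nut_hole (a point): Mouth centre of the vertical pin hole (18 diameter, 2 chamfer) through the nut block's left shoulder, z 72, at vise x -125 mm + joint jaw, y +42. The nut block is the low steel block of the sliding unit nearest the robot: 60 (x) x 140, shoulders 22 high above the bed, a raised boss 40 wide in the middle up to z 84
- bed_hole (a point): Mouth centre of the blind hole (18 diameter, 46 deep) in the vise bed, at vise x -55, y +42, z 50, hidden under the nut block; straight below point nut_hole when the jaw is home
- pin: Loose steel retaining pin, 110 long, 0.17 kg, standing upright in the middle hole of the wooden tool block. Origin: its lower tip; z up along it. Shank 16 diameter up to 60 (tip tapered from 9 over the first 7), collar 26 diameter from 60 to 66, plain round grip 20 diameter from 66 to 110. Fully in, the collar rests on the nut block, tip 38 below the bed's top
- pin_tip (a point): The centre of the pin's lower tip (same point as the pin's origin)
- block: Fixed wooden tool block 150 x 70 x 55 high, origin at the centre of its underside, x along its length. The pin stands in its middle hole, 43 deep (tip 12 above the bench, top of the pin 122 above it). Three short stubs of other tools stand up to 20 out of its two ends (50 from the pin)
- brush: Wooden bench brush standing on its stiff bristles (treat as rigid), 0.14 kg, 196 long. Origin: under the centre of the bristles; handle toward -x. Bristles 100 (x) x 36 (y) x 46 tall; wooden back 106 x 40 over them; handle x -53 to -143, 24 wide at the neck, 26 at the end; back and handle at z 46 to 64. Balance point about x -20
- brush_grip (a point): Point in the middle of the brush handle's neck, 72 behind the brush origin and 55 above it; grip across y, 24 wide
- scrap_fin: Offcut of finned aluminium extrusion 30 (x) x 48 (y) x 24 high, 55 g nominal; origin at the centre of its underside
- scrap_angle: Offcut of aluminium angle 28 (x) x 44 (y) x 28 high, 5 thick, 35 g nominal; origin at the centre of its underside
- scrap_bar: Offcut of square aluminium bar 24 (x) x 44 (y) x 24 high, 68 g nominal; origin at the centre of its underside
- scrap_slug: Slug of round aluminium bar, 34 diameter, 22 high, standing on its flat, 54 g nominal; origin at the centre of its underside
- tray: Shallow open steel scrap tray, loose, 0.9 kg, 190 (x) x 124 (y), rim 34 high, wall and floor 3. Origin: centre of its underside. It stands parallel to the vise, close against one side of it (left or right, a gap of 4 to 9), alongside the gap between the jaws, its rim below the bed
- heatsink: Finished black finned heat sink 150 x 110 x 40 high, loose, on the other side of the vise, 9 to 17 from it. Leave alone. Origin: centre of its underside
- capacitor: Grey round capacitor can, 60 diameter, 111 high with its terminal, loose bystander; origin under its centre
- toroid: Copper-wound ring core, 84 diameter, 26 high, loose bystander; origin under its centre

How it is judged:
By the outcome, as a careful person would: the job done as asked, in the order asked, and still so for the second after the job is handed in, with the robot touching nothing.
It also fails if it takes over 72 s, if anything falls off the work surface, if the arm or the gripper's body presses on something with over 40 N, if the wrist force passes 120 N, or if a joint passes its speed limit or range.

## Working session

There is one attempt and no reset: what is moved stays moved. The work goes in short steps, Python scripts to look and compute and a shell command to move; the robot and the scene stay as the last step left them, time stands still between calls to the robot, and variables do not carry over. Pictures are saved under pics/ and viewed, about 8 in all and at most 12, crops included, and the job is handed in when it is done.

```bash
ls; mkdir -p pics; cat > h.py <<'E'
import numpy as np, cv2
from scipy.spatial.transform import Rotation as R
from workcell import bot
def look(c):
    cal=bot.get_calibration(c); im,d=bot.read_camera(c); return im,d,np.array(cal["intrinsics"]),np.array(cal["view"])
def pts(d,K,V,mask=None):
    m=(d>0) if mask is None else (mask&(d>0))
    v,u=np.nonzero(m); z=d[v,u]
    p=np.stack([(u-K[0,2])/K[0,0]*z,(v-K[1,2])/K[1,1]*z,z,np.ones_like(z)])
    return (np.linalg.inv(V)@p)[:3].T
def tool():
    s=bot.read_state(); return np.array(s["tool_pos"]),R.from_rotvec(s["tcp_rot"]).as_matrix(),s
def top(p,tol=0.004,z=None):
    z=np.percentile(p[:,2],98) if z is None else z
    q=p[abs(p[:,2]-z)<tol]; r=cv2.minAreaRect(q[:,:2].astype(np.float32)*1000)
    return z,q,r
E
python3 - <<'E'
from h import *
print(bot.read_state())
for c in ["top","scene"]:
    im,d,K,V=look(c); cv2.imwrite(f"pics/{c}0.png",im)
    print(c,K.tolist(),np.linalg.inv(V)[:3].round(3).tolist())
    np.savez(f"{c}0.npz",im=im,d=d,K=K,V=V)
    if c=="top":
        for n in ["vise","jaw_top","nut_hole","pin","block","brush","brush_grip","scrap_fin","scrap_angle","scrap_bar","scrap_slug","tray","heatsink","capacitor","toroid"]:
            r=bot.masks_of(c,n)
            for x in r[:2]:
                if x["p"]<.3: continue
                p=pts(d,K,V,x["region"])
                if len(p)<10: print(n,"few");continue
                z,q,rr=top(p)
                print(n,round(x["p"],2),[int(b) for b in x["box"]],"z%.3f"%z,"med",np.median(p,0).round(3),"rect",np.round(rr[0]),np.round(rr[1]),round(rr[2],1))
E
```

```text
pics
{'time': 0.0, 'q': array([-1.17689266e+00,  2.64779909e-01,  1.60541781e+00,  2.78273129e-05,
        1.27369924e+00, -3.68851844e-02]), 'joint_vel': array([-0.00096682, -0.00019784, -0.0025219 , -0.00090289,  0.0011406 ,
       -0.00042541]), 'joint_torque': array([ 1.58180297e-03, -5.15100503e+01, -3.67314148e+01,  1.05843901e-04,
        1.29702155e-02, -5.96687073e-06]), 'tool_pos': array([ 0.28159814, -0.61262619,  0.22992035]), 'tcp_rot': array([-3.06678004e+00, -6.70963009e-01,  6.01155053e-04]), 'wrist_force': array([-0.31285016, -0.35689769,  0.20005319]), 'torque': array([-0.04876713, -0.03470141,  0.04934303]), 'width': 0.9981110211488686}
top [[498.6800116898134, 0.0, 316.0721011484921], [0.0, 498.6800116898134, 241.2939348845872], [0.0, 0.0, 1.0]] [[-0.066, -0.975, 0.214, 0.259], [-0.998, 0.065, -0.014, 0.003], [-0.0, -0.215, -0.977, 1.147]]
vise 0.58 [274, 127, 371, 303] z0.088 med [ 0.539 -0.037  0.062] rect [596. -30.] [314. 139.] 9.4
jaw_top 0.94 [293, 197, 369, 273] z0.089 med [ 0.492 -0.046  0.079] rect [510. -44.] [134. 138.] 9.0
nut_hole 0.87 [293, 197, 370,
[... 1289 characters left out ...]
1, 483, 269] z0.126 med [ 0.414 -0.347  0.11 ] rect [ 417. -351.] [17. 18.] 82.4
heatsink 0.6 [347, 142, 408, 211] z0.045 med [ 0.647 -0.161  0.031] rect [ 652. -162.] [148. 111.] 9.3
heatsink 0.31 [329, 183, 341, 199] z0.077 med [ 0.612 -0.061  0.073] rect [615. -61.] [27. 29.] 85.9
capacitor 0.54 [276, 126, 375, 305] z0.089 med [ 0.537 -0.036  0.067] rect [597. -29.] [312. 139.] 9.3
toroid 0.71 [449, 189, 483, 224] z0.030 med [ 0.566 -0.368  0.025] rect [ 568. -367.] [78. 74.] 11.7
scene [[474.83061573440153, 0.0, 315.6034443648755], [0.0, 474.83061573440153, 237.04757044220187], [0.0, 0.0, 1.0]] [[0.23, 0.594, -0.771, 1.179], [0.973, -0.155, 0.171, -0.164], [-0.018, -0.79, -0.613, 0.633]]
```

```bash
python3 - <<'E'
import cv2
a=cv2.imread("pics/top0.png")[100:370,130:510]; cv2.imwrite("pics/a.png",cv2.resize(a,None,fx=2.1,fy=2.1,interpolation=cv2.INTER_CUBIC))
E
```

```text
(no output)
```

View pics/a.png

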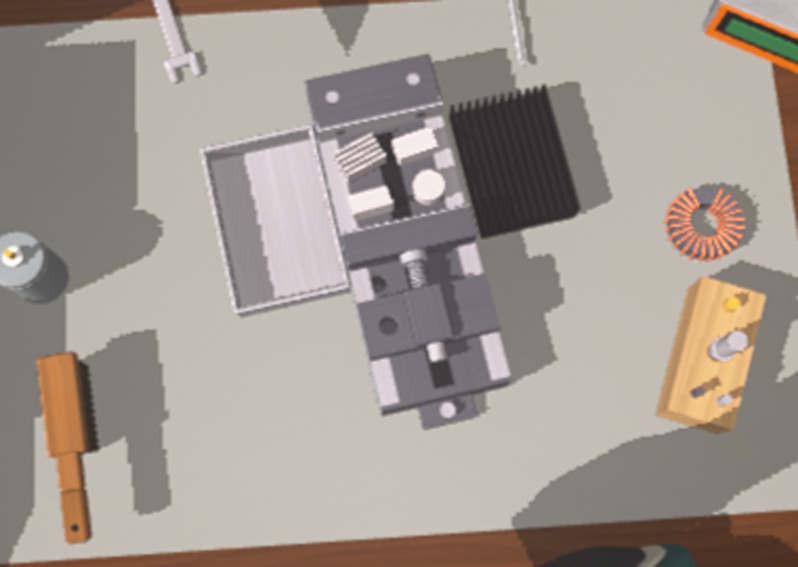

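View pics/scene0.png

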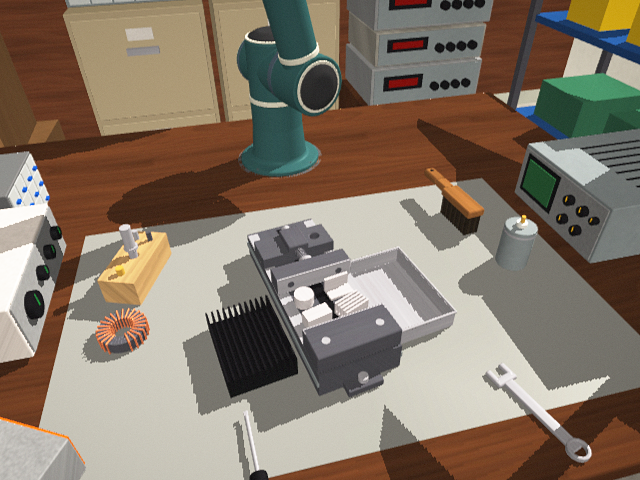

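The top view shows the tray left (+y) of the vise and the heat sink right. The brush is far left with its handle toward the robot, and the tool block is on the right. All four offcuts sit between the jaws (crop ~ (330-450, 120-215)). Depth reads about 5 mm high. Next I'll fit the vise frame and get the offcuts in it.

```bash
cat >> h.py <<'E'
def go(x,y,z,yaw,half=True):
    """yaw(deg): world heading of tool y (mod 180). prints rows content."""
    p,M,s=tool(); best=None
    for k in ([0,180] if half else [0]):
        a=np.radians(yaw+k); Y=np.array([np.cos(a),np.sin(a),0]); Z=np.array([0,0,-1.]); X=np.cross(Y,Z)
        T=np.stack([X,Y,Z],1); w=R.from_matrix(M.T@T).as_rotvec(degrees=True)
        if best is None or np.linalg.norm(w)<np.linalg.norm(best): best=w
    d=M.T@(np.array([x,y,z])-p); n=max(np.linalg.norm(d)/.0625,np.linalg.norm(best)/10.7)
    print("d",d.round(4),"a",best.round(1),"rows>=%.1f"%n,"q6 now %.2f"%s["q"][5])
E
python3 - <<'E'
from h import *
f=np.load("top0.npz"); d,K,V=f["d"],f["K"],f["V"]
P=pts(d,K,V); P[:,2]-=.005
# high surfaces of vise
yaw=np.radians(9.4)
v=P[(P[:,2]>.08)&(P[:,2]<.088)&(P[:,0]>.4)&(P[:,0]<.8)&(abs(P[:,1]+.03)<.15)]
for it in range(3):
    c,s=np.cos(yaw),np.sin(yaw); a=v[:,0]*c+v[:,1]*s; b=-v[:,0]*s+v[:,1]*c
    # lateral edges
    am=a.max(); fj=a>am-.055
    bins=np.arange(am-.055,am-.004,.003)
    hi=[b[(a>=t)&(a<t+.003)].max() for t in bins]; lo=[b[(a>=t)&(a<t+.003)].min() for t in bins]
    # all: fixed jaw + movable
    print(np.degrees(yaw),am,np.median(hi),np.median(lo))
    h,e=np.histogram(a,bins=np.arange(a.min(),a.max()+.004,.004)); 
    r=cv2.minAreaRect(v[:,:2].astype(np.float32)*1000); yaw=np.radians(r[2] if r[2]<45 else r[2]-90)
print([(round(float(x),3),int(n)) for x,n in zip(e,h)])
bed=P[(P[:,2]>.066)&(P[:,2]<.076)]
E
```

```text
9.4 0.7399460608218763 -0.059066419234144435 -0.19392799188279475
9.287285804748535 0.7401848964605576 -0.05768288849130347 -0.19252861436293323
9.287285804748535 0.7401848964605576 -0.05768288849130347 -0.19252861436293323
[(0.429, 18), (0.433, 19), (0.437, 24), (0.441, 23), (0.445, 21), (0.449, 22), (0.453, 19), (0.457, 19), (0.461, 19), (0.465, 20), (0.469, 21), (0.473, 22), (0.477, 20), (0.481, 14), (0.485, 11), (0.489, 0), (0.493, 0), (0.497, 0), (0.501, 0), (0.505, 0), (0.509, 0), (0.513, 1), (0.517, 3), (0.521, 0), (0.525, 11), (0.529, 69), (0.533, 68), (0.537, 69), (0.541, 65), (0.545, 67), (0.549, 74), (0.553, 70), (0.557, 65), (0.561, 42), (0.565, 0), (0.569, 0), (0.573, 0), (0.577, 0), (0.581, 0), (0.585, 0), (0.589, 0), (0.593, 0), (0.597, 0), (0.601, 0), (0.605, 0), (0.609, 0), (0.613, 0), (0.617, 0), (0.621, 0), (0.625, 0), (0.629, 0), (0.633, 0), (0.637, 0), (0.641, 0), (0.645, 0), (0.649, 0), (0.653, 0), (0.657, 0), (0.661, 0), (0.665, 0), (0.669, 0), (0.673, 0), (0.677, 23), (0.681, 59), (0.685, 57), (0.689, 65), (0.693, 68), (0.697, 77), (0.701, 67), (0.705, 58), (0.709, 61), (0.713, 63), (0.717, 61), (0.721, 55), (0.725, 63), (0.729, 57), (0.733, 60), (0.737, 51)]
```

```bash
python3 - <<'E'
from h import *
p,M,s=tool(); print(M.round(3).tolist())
C=np.linalg.inv(np.array(bot.get_calibration("wrist")["view"])); print("cam in tool",(M.T@(C[:3,3]-p)).round(3),(M.T@C[:3,:3]).round(2).tolist())
go(.53,-.06,.38,99.3)
go(.336,.327,.22,95.5)
E
```

```text
[[0.909, 0.418, 0.0], [0.418, -0.909, -0.0], [-0.0, 0.0, -1.0]]
cam in tool [ 0.084 -0.001 -0.142] [[-0.0, -0.95, -0.32], [1.0, -0.0, -0.0], [0.0, -0.32, 0.95]]
d [ 0.4565 -0.3992 -0.1487] a [ 0.  -0.  15.4] rows>=10.0 q6 now -0.04
d [ 0.4419 -0.8319  0.0112] a [ 0.  -0.  19.2] rows>=15.1 q6 now -0.04
```

```bash
python3 -m inch '[{"dx":0.456,"dy":-0.399,"dz":-0.149,"az":15.4,"fingers":1},{"dx":0.456,"dy":-0.399,"dz":-0.149,"az":15.4,"fingers":1},{"dx":0.456,"dy":-0.399,"dz":-0.149,"az":15.4,"fingers":1},{"dx":0.456,"dy":-0.399,"dz":-0.149,"az":15.4,"fingers":1},{"dx":0.456,"dy":-0.399,"dz":-0.149,"az":15.4,"fingers":1},{"dx":0.456,"dy":-0.399,"dz":-0.149,"az":15.4,"fingers":1},{"dx":0.456,"dy":-0.399,"dz":-0.149,"az":15.4,"fingers":1},{"dx":0.456,"dy":-0.399,"dz":-0.149,"az":15.4,"fingers":1},{"dx":0.456,"dy":-0.399,"dz":-0.149,"az":15.4,"fingers":1},{"dx":0.456,"dy":-0.399,"dz":-0.149,"az":15.4,"fingers":1},{"dx":0.456,"dy":-0.399,"dz":-0.149,"az":15.4,"fingers":1},{"dx":0.456,"dy":-0.399,"dz":-0.149,"az":15.4,"fingers":1}]' 30
cat > vf.py <<'E'
from h import *
import sys
im,d,K,V=look("wrist"); cv2.imwrite(f"pics/{sys.argv[1]}.png",im); np.savez("w.npz",d=d,K=K,V=V)
P=pts(d,K,V); print("zbench",np.median(P[P[:,2]<.02][:,2]).round(4))
o=np.array([.5763,-.0324]); yaw=np.radians(9.29)
Rz=lambda a:np.array([[np.cos(a),np.sin(a)],[-np.sin(a),np.cos(a)]])
v=P[(P[:,2]>.08)&(P[:,2]<.088)]; q=(v[:,:2]-o)@Rz(yaw).T
v=v[(abs(q[:,0])<.2)&(abs(q[:,1])<.085)]; q=(v[:,:2]-o)@Rz(yaw).T
print("z",np.median(v[:,2]),"x range",q.min(0),q.max(0))
h,e=np.histogram(q[:,0],bins=np.arange(-.18,.19,.003)); print([(round(float(x)*1000),int(n)) for x,n in zip(e,h) if n])
m=q[(abs(q[:,0]+.018)<.03)]
# movable-jaw front face line: per y-bin max x, and sides
ys=np.arange(-.06,.06,.01); fr=[m[(m[:,1]>y)&(m[:,1]<y+.01),0].max() for y in ys]; bk=[m[(m[:,1]>y)&(m[:,1]<y+.01),0].min() for y in ys]
print("front slope deg",np.degrees(np.polyfit(ys,fr,1)[0]),np.median(fr),"back",np.median(bk),"y",np.percentile(m[:,1],[.2,99.8]))
for n in ["scrap_fin","scrap_angle","scrap_bar","scrap_slug"]:
    for x in bot.masks_of("wrist",n)[:1]:
        p=pts(d,K,V,x["region"]); 
        if len(p)<20: continue
        t=(p[:,:2]-o)@Rz(yaw).T*1000; print(n,round(x["p"],2),[int(b) for b in x["box"]],np.median(p,0).round(3),"vise xy",np.percentile(t,2,0).round(),np.percentile(t,98,0).round())
E
python3 vf.py w1
```

```text
zbench -0.001invalid input at $[0]: expected keys dx, dy, dz, ax, ay, az, fingers
  return _methods._mean(a, axis=axis, dtype=dtype,
  ret = ret.dtype.type(ret / rcount)
Traceback (most recent call last):
  File "vf.py", line 9, in <module>
    print("z",np.median(v[:,2]),"x range",q.min(0),q.max(0))
                                          ~~~~~^^^
ValueError: zero-size array to reduction operation minimum which has no identity
```

View pics/w1.png

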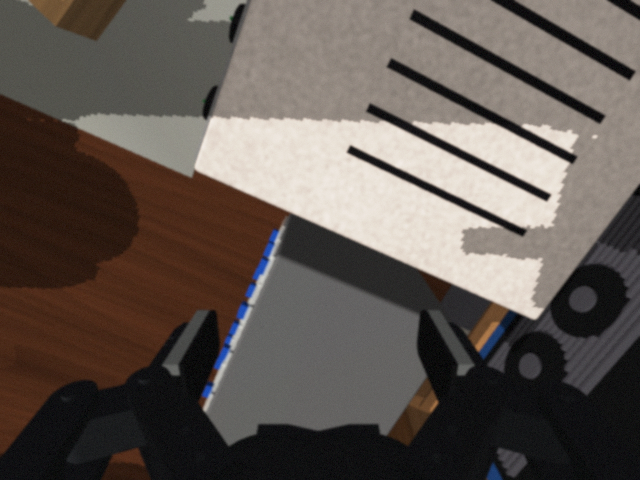

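The arm did not move because every row needs all seven keys. That picture (no. 3) only shows the bench instruments under the start pose, so I'm resending the move.

```bash
python3 -m inch '[{"dx":0.03,"dy":-0.03,"dz":-0.05,"ax":0,"ay":0,"az":2,"fingers":1},{"dx":0.456,"dy":-0.399,"dz":-0.149,"ax":0,"ay":0,"az":15.4,"fingers":1},{"dx":0.456,"dy":-0.399,"dz":-0.149,"ax":0,"ay":0,"az":15.4,"fingers":1},{"dx":0.456,"dy":-0.399,"dz":-0.149,"ax":0,"ay":0,"az":15.4,"fingers":1},{"dx":0.456,"dy":-0.399,"dz":-0.149,"ax":0,"ay":0,"az":15.4,"fingers":1},{"dx":0.456,"dy":-0.399,"dz":-0.149,"ax":0,"ay":0,"az":15.4,"fingers":1},{"dx":0.456,"dy":-0.399,"dz":-0.149,"ax":0,"ay":0,"az":15.4,"fingers":1},{"dx":0.456,"dy":-0.399,"dz":-0.149,"ax":0,"ay":0,"az":15.4,"fingers":1},{"dx":0.456,"dy":-0.399,"dz":-0.149,"ax":0,"ay":0,"az":15.4,"fingers":1},{"dx":0.456,"dy":-0.399,"dz":-0.149,"ax":0,"ay":0,"az":15.4,"fingers":1},{"dx":0.456,"dy":-0.399,"dz":-0.149,"ax":0,"ay":0,"az":15.4,"fingers":1},{"dx":0.456,"dy":-0.399,"dz":-0.149,"ax":0,"ay":0,"az":15.4,"fingers":1},{"dx":0.456,"dy":-0.399,"dz":-0.149,"ax":0,"ay":0,"az":15.4,"fingers":1}]' 30
python3 vf.py w2; python3 -c "
from h import *
go(.336,.327,.22,95.5)"
```

```text
time: 2.52
tool_pos: [0.529, -0.0617, 0.3798]
tcp_rot: [3.131, 0.252, -0.002]
wrist_force: [-0.2, 0.2, -0.3]
width: 0.997
zbench -0.0005
z 0.08299610070552382 x range [-0.13192319 -0.07042319] [0.15518084 0.06972993]
[(-132, 58), (-129, 60), (-126, 59), (-123, 70), (-120, 59), (-117, 73), (-114, 61), (-111, 63), (-108, 65), (-105, 68), (-102, 69), (-99, 72), (-96, 61), (-93, 61), (-90, 69), (-87, 81), (-84, 62), (-81, 65), (-78, 81), (-75, 35), (-45, 11), (-42, 20), (-39, 12), (-36, 55), (-33, 294), (-30, 225), (-27, 315), (-24, 239), (-21, 318), (-18, 248), (-15, 307), (-12, 262), (-9, 316), (-6, 252), (-3, 333), (0, 166), (117, 406), (120, 382), (123, 376), (126, 392), (129, 391), (132, 410), (135, 420), (138, 399), (141, 399), (144, 413), (147, 426), (150, 434), (153, 275)]
front slope deg -0.6341411911587733 0.0015962057858590838 back -0.03313083654943389 y [-0.06985443  0.06899512]
scrap_fin 0.64 [247, 53, 299, 92] [0.656 0.011 0.07 ] vise xy [67.  6.] [104.  54.]
scrap_angle 0.67 [260, 108, 296, 131] [0.607 0.003 0.054] vise xy [23.  8.] [50. 52.]
scrap_bar 0.8 [307, 60, 348, 89] [ 0.665 -0.05   0.073] vise xy [ 72. -52.] [ 97. -10.]
scrap_slug 0.94 [313, 105, 342, 132] [ 0.618 -0.061  0.071] vise xy [ 21. -50.] [ 51. -20.]
d [-0.1287 -0.4143  0.1601] a [0.  0.  3.7] rows>=7.4 q6 now 1.25
```

View pics/w2.png

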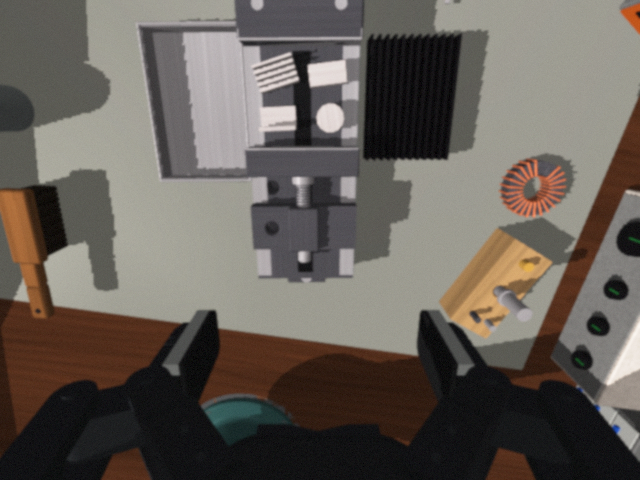

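The wrist view (picture 4) confirms the layout and the vise frame. The offcuts span vise x 20–103, y −52…+54, and the jaw is at about 0.020. Next is the brush.

```bash
python3 -m inch '[{"dx":-0.129,"dy":-0.414,"dz":0.16,"ax":0,"ay":0,"az":3.7,"fingers":0.3},{"dx":-0.129,"dy":-0.414,"dz":0.16,"ax":0,"ay":0,"az":3.7,"fingers":0.3},{"dx":-0.129,"dy":-0.414,"dz":0.16,"ax":0,"ay":0,"az":3.7,"fingers":0.3},{"dx":-0.129,"dy":-0.414,"dz":0.16,"ax":0,"ay":0,"az":3.7,"fingers":0.3},{"dx":-0.129,"dy":-0.414,"dz":0.16,"ax":0,"ay":0,"az":3.7,"fingers":0.3},{"dx":-0.129,"dy":-0.414,"dz":0.16,"ax":0,"ay":0,"az":3.7,"fingers":0.3},{"dx":-0.129,"dy":-0.414,"dz":0.16,"ax":0,"ay":0,"az":3.7,"fingers":0.3},{"dx":-0.129,"dy":-0.414,"dz":0.16,"ax":0,"ay":0,"az":3.7,"fingers":0.3},{"dx":-0.129,"dy":-0.414,"dz":0.16,"ax":0,"ay":0,"az":3.7,"fingers":0.3}]' 60
python3 - <<'E'
from h import *
im,d,K,V=look("wrist"); cv2.imwrite("pics/w3.png",im)
x=bot.masks_of("wrist","brush")[0]; p=pts(d,K,V,x["region"]); print(x["p"],x["box"])
P=pts(d,K,V)
q=P[(P[:,2]>.055)&(P[:,2]<.072)&(abs(P[:,1]-.33)<.09)&(P[:,0]>.2)&(P[:,0]<.5)]
for s in (p[(p[:,2]>.055)&(p[:,2]<.072)],q):
    print(np.median(s[:,2]),cv2.minAreaRect(s[:,:2].astype(np.float32)*1000))
    a=np.radians(5.5);t=s[:,0]*np.cos(a)+s[:,1]*np.sin(a);b=-s[:,0]*np.sin(a)+s[:,1]*np.cos(a)
    for lo in np.arange(t.min(),t.max(),.015):
        k=(t>=lo)&(t<lo+.015); print(round(lo,3),[round(b[k].min(),4),round(b[k].max(),4)],end=" ")
E
```

```text
time: 3.9
tool_pos: [0.3347, 0.327, 0.2192]
tcp_rot: [3.136, 0.154, -0.003]
wrist_force: [-0.4, -0.9, 0.3]
width: 0.648
0.69 [289.9, 60.2, 341.7, 289.6]
0.0628198788929647 ((364.29266357421875, 331.16607666015625), (194.69273376464844, 39.50656509399414), 6.704731464385986)
0.297 [np.float64(0.2806), np.float64(0.3054)] 0.312 [np.float64(0.2807), np.float64(0.3061)] 0.327 [np.float64(0.2809), np.float64(0.3061)] 0.342 [np.float64(0.2811), np.float64(0.3059)] 0.357 [np.float64(0.2823), np.float64(0.3056)] 0.372 [np.float64(0.2824), np.float64(0.3114)] 0.387 [np.float64(0.2749), np.float64(0.3146)] 0.402 [np.float64(0.2752), np.float64(0.3146)] 0.417 [np.float64(0.2755), np.float64(0.315)] 0.432 [np.float64(0.2758), np.float64(0.3155)] 0.447 [np.float64(0.2762), np.float64(0.3158)] 0.462 [np.float64(0.2765), np.float64(0.3157)] 0.477 [np.float64(0.2768), np.float64(0.3162)] 0.06281972237437095 ((364.29266357421875, 331.16607666015625), (194.69273376464844, 39.50656509399414), 6.704731464385986)
0.297 [np.float64(0.2806), np.float64(0.3054)] 0.312 [np.float64(0.2807), np.float64(0.3061)] 0.327 [np.float64(0.2809), np.float64(0.3061)] 0.342 [np.float64(0.2811), np.float64(0.3059)] 0.357 [np.float64(0.2823), np.float64(0.3056)] 0.372 [np.float64(0.2824), np.float64(0.3132)] 0.387 [np.float64(0.2749), np.float64(0.3146)] 0.402 [np.float64(0.2752), np.float64(0.3146)] 0.417 [np.float64(0.2755), np.float64(0.315)] 0.432 [np.float64(0.2758), np.float64(0.3155)] 0.447 [np.float64(0.2762), np.float64(0.3158)] 0.462 [np.float64(0.2765), np.float64(0.3157)] 0.477 [np.float64(0.2768), np.float64(0.3162)]
```

```bash
python3 -c "
from h import *
go(.336,.3277,.038,96.6)"
```

```text
d [-1.000e-04 -1.700e-03  1.823e-01] a [ 0.  -0.  -1.1] rows>=2.9 q6 now 2.19
```

```bash
python3 -m inch '[{"dx":0,"dy":-0.0017,"dz":0.06,"ax":0,"ay":0,"az":-1.1,"fingers":0.3},{"dx":0,"dy":-0.0017,"dz":0.12,"ax":0,"ay":0,"az":-1.1,"fingers":0.3},{"dx":0,"dy":-0.0017,"dz":0.16,"ax":0,"ay":0,"az":-1.1,"fingers":0.3},{"dx":0,"dy":-0.0017,"dz":0.182,"ax":0,"ay":0,"az":-1.1,"fingers":0.3},{"dx":0,"dy":-0.0017,"dz":0.182,"ax":0,"ay":0,"az":-1.1,"fingers":0.3},{"dx":0,"dy":-0.0017,"dz":0.182,"ax":0,"ay":0,"az":-1.1,"fingers":-1},{"dx":0,"dy":-0.0017,"dz":0.182,"ax":0,"ay":0,"az":-1.1,"fingers":-1},{"dx":0,"dy":-0.0017,"dz":0.182,"ax":0,"ay":0,"az":-1.1,"fingers":-1},{"dx":0,"dy":-0.0017,"dz":0.182,"ax":0,"ay":0,"az":-1.1,"fingers":-1},{"dx":0,"dy":-0.0017,"dz":0.182,"ax":0,"ay":0,"az":-1.1,"fingers":-1}]' 80
python3 -c "
from h import *
p,M,s=tool();print(s['wrist_force'],s['torque'])
o=np.array([.578,-.0322]);a=np.radians(9.6);c,n=np.cos(a),np.sin(a)
for x,y,z in((-14.5,-98,.17),(-14.5,-98,.092),(-14.5,100,.092)):
  x/=1e3;y/=1e3; X=o+[x*c-y*n,x*n+y*c]; print(X.round(4)); go(*X,z,99.6)
"
```

```text
time: 5.25
tool_pos: [0.3377, 0.3287, 0.0404]
tcp_rot: [-3.135, -0.181, -0.005]
wrist_force: [0.6, -2.5, 5.7]
width: 0.261
[ 0.57807513 -2.53850456  5.74430981] [-0.49226236 -0.21416838 -0.08267047]
[ 0.58   -0.1312]
d [ 0.1884  0.4846 -0.1294] a [-0.  -0.2 -3. ] rows>=8.6 q6 now 2.18
[ 0.58   -0.1312]
d [ 0.1881  0.4847 -0.0514] a [-0.  -0.2 -3. ] rows>=8.4 q6 now 2.18
[0.547 0.064]
d [ 0.1777  0.287  -0.0512] a [-0.  -0.2 -3. ] rows>=5.5 q6 now 2.18
```

```bash
python3 -m inch '[{"dx":0,"dy":0,"dz":-0.05,"ax":0,"ay":0,"az":0,"fingers":-1},{"dx":0,"dy":0,"dz":-0.10,"ax":0,"ay":0,"az":0,"fingers":-1},{"dx":0.01,"dy":0.02,"dz":-0.14,"ax":0,"ay":-0.2,"az":-1,"fingers":-1},{"dx":0.03,"dy":0.07,"dz":-0.15,"ax":0,"ay":-0.2,"az":-3,"fingers":-1},{"dx":0.05,"dy":0.125,"dz":-0.15,"ax":0,"ay":-0.2,"az":-3,"fingers":-1},{"dx":0.07,"dy":0.18,"dz":-0.15,"ax":0,"ay":-0.2,"az":-3,"fingers":-1},{"dx":0.092,"dy":0.235,"dz":-0.15,"ax":0,"ay":-0.2,"az":-3,"fingers":-1},{"dx":0.113,"dy":0.29,"dz":-0.15,"ax":0,"ay":-0.2,"az":-3,"fingers":-1},{"dx":0.134,"dy":0.345,"dz":-0.15,"ax":0,"ay":-0.2,"az":-3,"fingers":-1},{"dx":0.155,"dy":0.4,"dz":-0.15,"ax":0,"ay":-0.2,"az":-3,"fingers":-1},{"dx":0.173,"dy":0.445,"dz":-0.15,"ax":0,"ay":-0.2,"az":-3,"fingers":-1},{"dx":0.185,"dy":0.475,"dz":-0.15,"ax":0,"ay":-0.2,"az":-3,"fingers":-1},{"dx":0.1884,"dy":0.4846,"dz":-0.15,"ax":0,"ay":-0.2,"az":-3,"fingers":-1},{"dx":0.1884,"dy":0.4846,"dz":-0.15,"ax":0,"ay":-0.2,"az":-3,"fingers":-1},{"dx":0.1884,"dy":0.4846,"dz":-0.15,"ax":0,"ay":-0.2,"az":-3,"fingers":-1}]'
cat > bl.py <<'E'
from h import *
import sys
im,d,K,V=look("wrist"); cv2.imwrite(f"pics/{sys.argv[1]}.png",im)
p,M,s=tool(); P=pts(d,K,V); L=(P-p)@M
# brush back top: local, near tool x 20..130, z -30..0
k=(L[:,0]>.01)&(L[:,0]<.15)&(abs(L[:,1])<.04)&(L[:,2]>-.035)&(L[:,2]<.0)
q=L[k]; r=cv2.minAreaRect(q[:,:2].astype(np.float32)*1000); print("local back rect",r,"z",np.median(q[:,2]))
A=np.c_[q[:,0],q[:,1],np.ones(len(q))]; c=np.linalg.lstsq(A,q[:,2],rcond=None)[0]; print("pitch deg (dz/dx)",np.degrees(c[0]),"roll",np.degrees(c[1]),"x",q[:,0].min(),q[:,0].max())
print(p,s["wrist_force"],s["width"])
E
python3 bl.py w4
```

```text
time: 7.12
tool_pos: [0.5793, -0.13, 0.1905]
tcp_rot: [-3.129, -0.264, 0.001]
wrist_force: [-0.6, 0.2, -1.5]
width: 0.26
local back rect ((64.11905670166016, 0.02230072021484375), (108.43798065185547, 40.37105941772461), 0.6801362037658691) z -0.02201654806670737
pitch deg (dz/dx) 0.31855560830024704 roll -0.0700374973105476 x 0.010008436145029241 0.11847603460284613
[ 0.57938007 -0.12995944  0.19059414] [ 0.07342809  0.54194353 -0.63444865] 0.2629122796317623
```

View pics/w4.png

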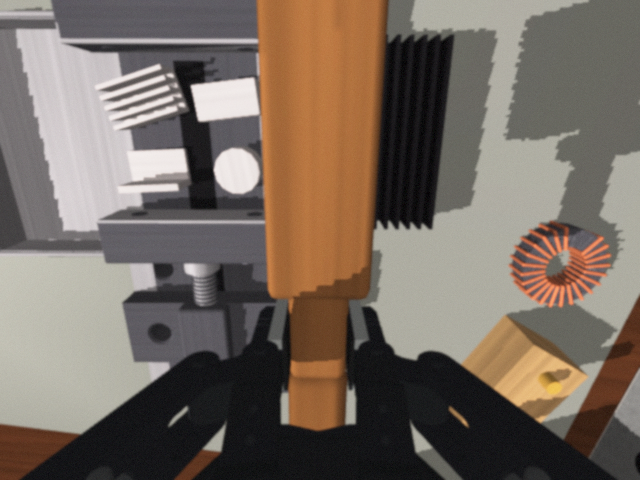

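Picture 5 shows the brush held level and straight, poised over the heat sink side. The vise and offcuts are visible to its left. I'll measure the jaw faces in the tool frame.

```bash
python3 - <<'E'
from h import *
im,d,K,V=look("wrist"); p,M,s=tool(); P=pts(d,K,V); L=(P-p)@M
k=(P[:,2]>.079)&(P[:,2]<.088)&(L[:,1]<-.03)
q=L[k]
h,e=np.histogram(q[:,0],bins=np.arange(-.12,.2,.004)); print([(round(float(x)*1000),int(n)) for x,n in zip(e,h) if n])
for lo,hi,nm in((-.05,.05,"mov"),(.1,.2,"fix")):
    m=q[(q[:,0]>lo)&(q[:,0]<hi)]
    for y in np.arange(-.16,-.03,.02):
        t=m[(m[:,1]>y)&(m[:,1]<y+.02),0]
        if len(t)>10: print(nm,round(y,2),t.min().round(4),t.max().round(4))
E
```

```text
[(-112, 5), (-108, 43), (-104, 97), (-100, 180), (-96, 196), (-92, 192), (-88, 191), (-84, 203), (-80, 197), (-76, 203), (-72, 215), (-68, 208), (-64, 284), (-60, 6), (-32, 50), (-28, 85), (-24, 92), (-20, 679), (-16, 780), (-12, 803), (-8, 808), (-4, 820), (0, 830), (4, 867), (8, 852), (12, 890), (128, 719), (132, 1470), (136, 1468), (140, 1487), (144, 1530), (148, 1519), (152, 753)]
mov -0.16 -0.0194 0.0155
mov -0.14 -0.0192 0.0155
mov -0.12 -0.0304 0.0154
mov -0.1 -0.0306 0.0155
mov -0.08 -0.0206 0.0153
mov -0.06 -0.0205 0.0152
fix -0.16 0.1305 0.1543
fix -0.14 0.1304 0.1542
fix -0.12 0.1303 0.154
fix -0.1 0.1303 0.1541
fix -0.08 0.1302 0.1539
fix -0.06 0.13 0.154
fix -0.04 0.1303 0.1535
```

```bash
python3 -m inch '[{"dx":0.007,"dy":0,"dz":0.045,"ax":0,"ay":0,"az":0,"fingers":-1},{"dx":0.007,"dy":0,"dz":0.08,"ax":0,"ay":0,"az":0,"fingers":-1},{"dx":0.007,"dy":0,"dz":0.097,"ax":0,"ay":0,"az":0,"fingers":-1},{"dx":0.007,"dy":0,"dz":0.097,"ax":0,"ay":0,"az":0,"fingers":-1},{"dx":0.007,"dy":-0.015,"dz":0.097,"ax":0,"ay":0,"az":0,"fingers":-1},{"dx":0.007,"dy":-0.026,"dz":0.097,"ax":0,"ay":0,"az":0,"fingers":-1},{"dx":0.007,"dy":-0.037,"dz":0.097,"ax":0,"ay":0,"az":0,"fingers":-1},{"dx":0.007,"dy":-0.048,"dz":0.097,"ax":0,"ay":0,"az":0,"fingers":-1},{"dx":0.007,"dy":-0.059,"dz":0.097,"ax":0,"ay":0,"az":0,"fingers":-1},{"dx":0.007,"dy":-0.07,"dz":0.097,"ax":0,"ay":0,"az":0,"fingers":-1},{"dx":0.007,"dy":-0.08,"dz":0.097,"ax":0,"ay":0,"az":0,"fingers":-1},{"dx":0.007,"dy":-0.09,"dz":0.097,"ax":0,"ay":0,"az":0,"fingers":-1}]'
python3 bl.py w5
```

```text
time: 8.72
tool_pos: [0.5711, -0.0394, 0.0937]
tcp_rot: [-3.129, -0.265, 0.001]
wrist_force: [0.2, -0.8, -1.3]
width: 0.267
local back rect ((64.4505844116211, 1.1135616302490234), (109.17212677001953, 40.41657638549805), 0.7766585946083069) z -0.022323219536317364
pitch deg (dz/dx) 0.20677946286297463 roll -0.18344033823138003 x 0.010000622834949183 0.11916724561454477
[ 0.57070049 -0.03818913  0.09361939] [-0.55211995  0.49813988 -1.27644902] 0.2638141500410986
```

View pics/w5.png

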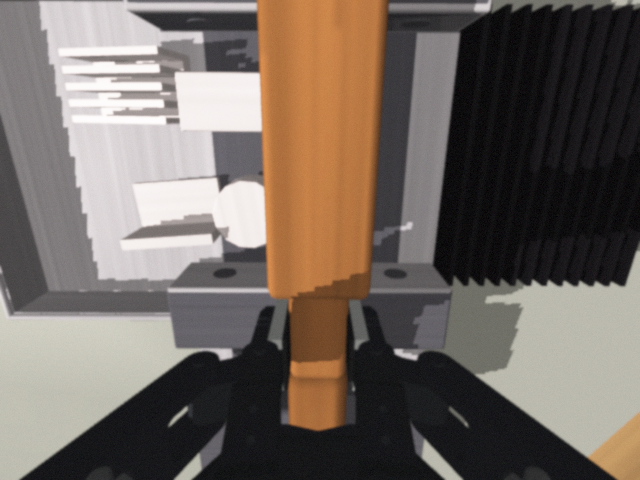

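Picture 6 shows all four offcuts running squarely ahead of the bristles, with the fin already at the tray edge. I'll carry on to past the edge.

```bash
python3 -m inch '[{"dx":0,"dy":-0.012,"dz":0,"ax":0,"ay":0,"az":0,"fingers":-1},{"dx":0,"dy":-0.023,"dz":0,"ax":0,"ay":0,"az":0,"fingers":-1},{"dx":0,"dy":-0.034,"dz":0,"ax":0,"ay":0,"az":0,"fingers":-1},{"dx":0,"dy":-0.045,"dz":0,"ax":0,"ay":0,"az":0,"fingers":-1},{"dx":0,"dy":-0.056,"dz":0,"ax":0,"ay":0,"az":0,"fingers":-1},{"dx":0,"dy":-0.067,"dz":0,"ax":0,"ay":0,"az":0,"fingers":-1},{"dx":0,"dy":-0.078,"dz":0,"ax":0,"ay":0,"az":0,"fingers":-1},{"dx":0,"dy":-0.088,"dz":0,"ax":0,"ay":0,"az":0,"fingers":-1},{"dx":0,"dy":-0.098,"dz":0,"ax":0,"ay":0,"az":0,"fingers":-1},{"dx":0,"dy":-0.105,"dz":0,"ax":0,"ay":0,"az":0,"fingers":-1},{"dx":0,"dy":-0.105,"dz":0,"ax":0,"ay":0,"az":0,"fingers":-1},{"dx":0,"dy":-0.105,"dz":-0.06,"ax":0,"ay":0,"az":0,"fingers":-1},{"dx":0,"dy":-0.105,"dz":-0.12,"ax":0,"ay":0,"az":0,"fingers":-1},{"dx":0,"dy":-0.105,"dz":-0.14,"ax":0,"ay":0,"az":0,"fingers":-1}]'
python3 - <<'E'
from h import *
im,d,K,V=look("top"); cv2.imwrite("pics/t2.png",cv2.resize(im[100:370,130:510],None,fx=2.1,fy=2.1,interpolation=cv2.INTER_CUBIC))
im2,_,_,_=look("scene"); cv2.imwrite("pics/s2.png",cv2.resize(im2[190:410,190:480],None,fx=2.7,fy=2.7,interpolation=cv2.INTER_CUBIC))
im3,_,_,_=look("wrist"); cv2.imwrite("pics/w6.png",im3)
# where to set brush down: original place
go(.3377,.3287,.19,96.0)
E
```

```text
time: 10.52
tool_pos: [0.5559, 0.0649, 0.239]
tcp_rot: [-3.128, -0.265, -0.012]
wrist_force: [0.2, -0.0, -1.7]
width: 0.259
d [-0.1683 -0.2963  0.0447] a [-0.1 -0.   3.7] rows>=5.5 q6 now 1.47
```

View pics/s2.png

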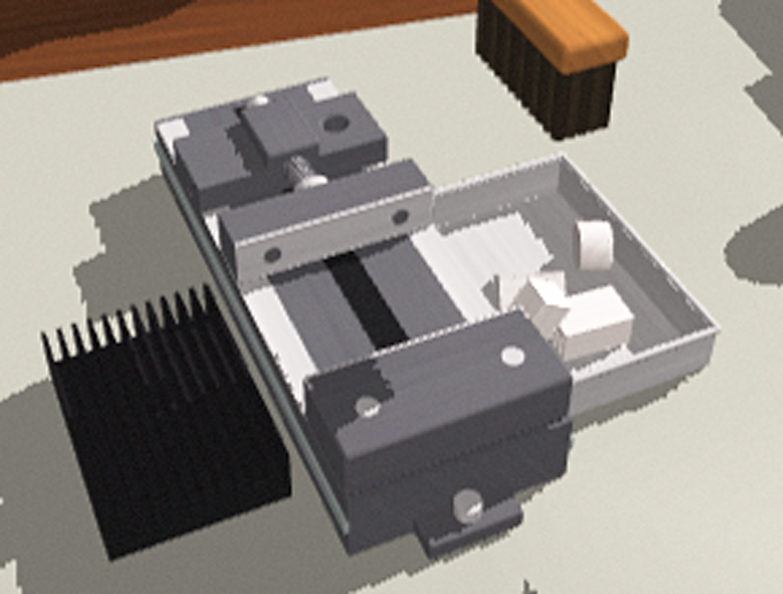

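Picture 7: the bed is clear and all four offcuts are inside the tray. The brush goes back to its original spot.

```bash
python3 -m inch '[{"dx":-0.02,"dy":-0.035,"dz":0,"ax":-0.1,"ay":0,"az":1,"fingers":-1},{"dx":-0.05,"dy":-0.088,"dz":0.02,"ax":-0.1,"ay":0,"az":2,"fingers":-1},{"dx":-0.08,"dy":-0.141,"dz":0.04,"ax":-0.1,"ay":0,"az":3.7,"fingers":-1},{"dx":-0.11,"dy":-0.194,"dz":0.045,"ax":-0.1,"ay":0,"az":3.7,"fingers":-1},{"dx":-0.14,"dy":-0.247,"dz":0.045,"ax":-0.1,"ay":0,"az":3.7,"fingers":-1},{"dx":-0.163,"dy":-0.286,"dz":0.06,"ax":-0.1,"ay":0,"az":3.7,"fingers":-1},{"dx":-0.168,"dy":-0.296,"dz":0.1,"ax":-0.1,"ay":0,"az":3.7,"fingers":-1},{"dx":-0.168,"dy":-0.296,"dz":0.15,"ax":-0.1,"ay":0,"az":3.7,"fingers":-1},{"dx":-0.168,"dy":-0.296,"dz":0.185,"ax":-0.1,"ay":0,"az":3.7,"fingers":-1},{"dx":-0.168,"dy":-0.296,"dz":0.196,"ax":-0.1,"ay":0,"az":3.7,"fingers":-1},{"dx":-0.168,"dy":-0.296,"dz":0.199,"ax":-0.1,"ay":0,"az":3.7,"fingers":-1},{"dx":-0.168,"dy":-0.296,"dz":0.199,"ax":-0.1,"ay":0,"az":3.7,"fingers":-1}]'
```

```text
time: 12.18
tool_pos: [0.3344, 0.3264, 0.0386]
tcp_rot: [3.132, 0.162, -0.014]
wrist_force: [-20.2, -13.6, 50.5]
width: 0.265
```

```bash
python3 -m inch '[{"dx":0.001,"dy":0,"dz":-0.002,"ax":0,"ay":0,"az":0,"fingers":-1},{"dx":0.001,"dy":0,"dz":-0.002,"ax":0,"ay":0,"az":0,"fingers":0.0},{"dx":0.001,"dy":0,"dz":-0.002,"ax":0,"ay":0,"az":0,"fingers":0.2},{"dx":0.001,"dy":0,"dz":-0.002,"ax":0,"ay":0,"az":0,"fingers":0.2},{"dx":0.001,"dy":0,"dz":-0.03,"ax":0,"ay":0,"az":0,"fingers":0.2},{"dx":0.001,"dy":0,"dz":-0.08,"ax":0,"ay":0,"az":0,"fingers":0.2},{"dx":0.001,"dy":0,"dz":-0.14,"ax":0,"ay":0,"az":0,"fingers":-1},{"dx":0.001,"dy":0,"dz":-0.16,"ax":0,"ay":0,"az":0,"fingers":-1}]'
python3 - <<'E'
from h import *
im,d,K,V=look("wrist"); P=pts(d,K,V); q=P[(P[:,2]>.05)&(P[:,2]<.075)&(P[:,0]<.5)&(abs(P[:,1]-.33)<.09)]
print(np.median(q[:,2]),cv2.minAreaRect(q[:,:2].astype(np.float32)*1000))
# push point: vise frame from earlier (jaw rear face local x 0.0194 behind TCP at recorded pose)
o=np.array([.578,-.0322]);a=np.radians(9.6);c,n=np.cos(a),np.sin(a)
for x,y,z in((-57,-40,.15),(-57,-40,.065)):
  x/=1e3;y/=1e3; X=o+[x*c-y*n,x*n+y*c]; print(X.round(4)); go(*X,z,99.6)
E
```

```text
time: 13.18
tool_pos: [0.3388, 0.3291, 0.2028]
tcp_rot: [3.136, 0.162, -0.006]
wrist_force: [0.3, -0.1, 0.3]
width: 0.181
0.06282455686549382 ((361.7072448730469, 328.6267395019531), (193.9668426513672, 40.06007385253906), 6.0770182609558105)
[ 0.5285 -0.0811]
d [0.1459 0.4281 0.0538] a [ 0.   0.1 -3.7] rows>=7.3 q6 now 2.18
[ 0.5285 -0.0811]
d [0.1461 0.428  0.1388] a [ 0.   0.1 -3.7] rows>=7.6 q6 now 2.18
```

```bash
python3 -m inch '[{"dx":0.03,"dy":0.055,"dz":0,"ax":0,"ay":0,"az":-1,"fingers":-1},{"dx":0.05,"dy":0.11,"dz":0,"ax":0,"ay":0,"az":-3.7,"fingers":-1},{"dx":0.07,"dy":0.168,"dz":0.02,"ax":0,"ay":0,"az":-3.7,"fingers":-1},{"dx":0.09,"dy":0.227,"dz":0.04,"ax":0,"ay":0,"az":-3.7,"fingers":-1},{"dx":0.11,"dy":0.285,"dz":0.054,"ax":0,"ay":0,"az":-3.7,"fingers":-1},{"dx":0.13,"dy":0.34,"dz":0.054,"ax":0,"ay":0,"az":-3.7,"fingers":-1},{"dx":0.147,"dy":0.395,"dz":0.054,"ax":0,"ay":0,"az":-3.7,"fingers":-1},{"dx":0.148,"dy":0.428,"dz":0.054,"ax":0,"ay":0,"az":-3.7,"fingers":-1},{"dx":0.148,"dy":0.428,"dz":0.054,"ax":0,"ay":0,"az":-3.7,"fingers":-1},{"dx":0.148,"dy":0.428,"dz":0.054,"ax":0,"ay":0,"az":-3.7,"fingers":-1}]'
python3 - <<'E'
from h import *
im,d,K,V=look("wrist"); cv2.imwrite("pics/w7.png",im); p,M,s=tool(); P=pts(d,K,V); L=(P-p)@M
q=L[(P[:,2]>.079)&(P[:,2]<.088)]
h,e=np.histogram(q[:,0],bins=np.arange(-.12,.2,.004)); print([(round(float(x)*1000),int(n)) for x,n in zip(e,h) if n])
m=q[(q[:,0]>-.02)&(q[:,0]<.08)]
for y in np.arange(-.12,.04,.02):
    t=m[(m[:,1]>y)&(m[:,1]<y+.02),0]
    if len(t)>10: print(round(y,2),t.min().round(4),t.max().round(4))
print("y",np.percentile(m[:,1],[.5,99.5]))
r=bot.masks_of("wrist","nut_hole")
for x in r[:1]:
    print(x["p"],x["box"])
E
```

```text
time: 14.48
tool_pos: [0.5297, -0.0803, 0.1485]
tcp_rot: [-3.13, -0.263, 0.007]
wrist_force: [-0.3, -0.3, -0.0]
width: -0.003
[(-80, 1), (-76, 46), (-72, 126), (-68, 192), (-64, 227), (-60, 217), (-56, 235), (-52, 248), (-48, 248), (-44, 259), (-40, 279), (-36, 304), (-32, 322), (-28, 312), (-24, 424), (-20, 66), (8, 58), (12, 121), (16, 134), (20, 1101), (24, 1389), (28, 1454), (32, 1471), (36, 1487), (40, 1515), (44, 1584), (48, 1564), (52, 1707)]
-0.12 0.021 0.056
-0.1 0.0208 0.056
-0.08 0.0206 0.0559
-0.06 -0.0199 0.0559
-0.04 -0.02 0.0557
-0.02 0.0205 0.0558
0.0 0.0206 0.0557
0.02 0.0207 0.0554
y [-0.10677525  0.03063419]
0.83 [137.6, 163.3, 373.5, 357.7]
```

```bash
python3 -m inch '[{"dx":0,"dy":0,"dz":0.045,"ax":0,"ay":0,"az":0,"fingers":-1},{"dx":0,"dy":0,"dz":0.078,"ax":0,"ay":0,"az":0,"fingers":-1},{"dx":0,"dy":0,"dz":0.086,"ax":0,"ay":0,"az":0,"fingers":-1},{"dx":0.006,"dy":0,"dz":0.086,"ax":0,"ay":0,"az":0,"fingers":-1},{"dx":0.012,"dy":0,"dz":0.086,"ax":0,"ay":0,"az":0,"fingers":-1},{"dx":0.02,"dy":0,"dz":0.086,"ax":0,"ay":0,"az":0,"fingers":-1},{"dx":0.028,"dy":0,"dz":0.086,"ax":0,"ay":0,"az":0,"fingers":-1},{"dx":0.036,"dy":0,"dz":0.086,"ax":0,"ay":0,"az":0,"fingers":-1},{"dx":0.044,"dy":0,"dz":0.086,"ax":0,"ay":0,"az":0,"fingers":-1},{"dx":0.05,"dy":0,"dz":0.086,"ax":0,"ay":0,"az":0,"fingers":-1},{"dx":0.055,"dy":0,"dz":0.086,"ax":0,"ay":0,"az":0,"fingers":-1},{"dx":0.055,"dy":0,"dz":0.086,"ax":0,"ay":0,"az":0,"fingers":-1}]'
```

```text
time: 16.08
tool_pos: [0.5844, -0.0702, 0.064]
tcp_rot: [-3.13, -0.266, 0.005]
wrist_force: [-4.0, 0.2, 0.7]
width: -0.001
```

```bash
python3 -m inch '[{"dx":0.003,"dy":0,"dz":0,"ax":0,"ay":0,"az":0,"fingers":-1},{"dx":0.005,"dy":0,"dz":0,"ax":0,"ay":0,"az":0,"fingers":-1},{"dx":0.006,"dy":0,"dz":0,"ax":0,"ay":0,"az":0,"fingers":-1},{"dx":0.006,"dy":0,"dz":0,"ax":0,"ay":0,"az":0,"fingers":-1}]'
```

```text
time: 16.58
tool_pos: [0.5882, -0.0695, 0.0641]
tcp_rot: [-3.13, -0.266, 0.012]
wrist_force: [-8.3, -1.9, 2.1]
width: 0.001
```

```bash
python3 -m inch '[{"dx":0.003,"dy":0,"dz":0,"ax":0,"ay":0,"az":0,"fingers":-1},{"dx":0.004,"dy":0,"dz":0,"ax":0,"ay":0,"az":0,"fingers":-1},{"dx":0.004,"dy":0,"dz":0,"ax":0,"ay":0,"az":0,"fingers":-1}]'
```

```text
time: 16.95
tool_pos: [0.5881, -0.0695, 0.0642]
tcp_rot: [-3.13, -0.267, 0.026]
wrist_force: [-13.7, -2.9, 6.8]
width: -0.001
```

It's at the stop: the force rises with no further travel. I'll back off, rise, check the gap and hole, and head for the pin.

```bash
python3 -m inch '[{"dx":-0.006,"dy":0,"dz":0,"ax":0,"ay":0,"az":0,"fingers":-1},{"dx":-0.015,"dy":0,"dz":-0.04,"ax":0,"ay":0,"az":0,"fingers":-1},{"dx":-0.05,"dy":0.0,"dz":-0.1,"ax":0,"ay":0,"az":0,"fingers":-1},{"dx":-0.08,"dy":0.0,"dz":-0.15,"ax":0,"ay":0,"az":0,"fingers":0},{"dx":-0.08,"dy":0.0,"dz":-0.15,"ax":0,"ay":0,"az":0,"fingers":0},{"dx":-0.08,"dy":0.0,"dz":-0.15,"ax":0,"ay":0,"az":0,"fingers":0}]'
cat > nh.py <<'E'
from h import *
import sys
im,d,K,V=look("wrist"); p,M,s=tool(); P=pts(d,K,V)
o=np.array([.578,-.0322]);a=np.radians(9.6);C=np.array([[np.cos(a),np.sin(a)],[-np.sin(a),np.cos(a)]])
q=(P[:,:2]-o)@C.T
z=P[:,2]; t=q[(z>.079)&(z<.088)&(abs(q[:,1])<.07)]
h,e=np.histogram(t[:,0],bins=np.arange(-.18,.19,.002)); b=[round(float(x)*1000) for x,n in zip(e,h) if n>40]; print("tops",[(b[i]) for i in range(len(b)) if i==0 or b[i]-b[i-1]>2 or i==len(b)-1 or b[i+1]-b[i]>2])
# depth-based hole: shoulder surface points at z .068-.076 near expected, find missing disc -> use grey image
Vi=V; exp=np.array([-.055,.042]); w=o+C.T@exp; X=np.array([w[0],w[1],.072,1]); c=V@X; uv=K@(c[:3]/c[2]); print("expected px",uv[:2].round(1))
g=cv2.cvtColor(im,cv2.COLOR_BGR2GRAY); u,v=uv[:2].astype(int); r=45
cv2.imwrite(f"pics/{sys.argv[1]}.png",cv2.resize(im[max(0,v-60):v+60,max(0,u-80):u+80],None,fx=5,fy=5,interpolation=cv2.INTER_CUBIC)); cv2.imwrite(f"pics/{sys.argv[1]}_f.png",im)
print("tl",max(0,u-80),max(0,v-60))
# deep pixels in hole
ww=(abs(q[:,0]+.055)<.025)&(abs(q[:,1]-.042)<.02)
k=ww&(z<.066)&(z>-.01); print("below-surface n",k.sum(),"shoulder z",np.median(z[ww]))
# rim: for hole pixels, intersect ray with z=.072
cam=np.linalg.inv(V)[:3,3]; D=P[k]-cam; I=cam+D*((.072-cam[2])/D[:,2])[:,None]
if len(I): 
    I2=((I[:,:2]-o)@C.T); (cx,cy),rad=cv2.minEnclosingCircle((I2*1000).astype(np.float32)); print("hole vise",cx,cy,rad,"median",np.median(I2,0)*1000,"world",I[:,:2].mean(0))
E
python3 nh.py n1
```

```text
time: 17.7
tool_pos: [0.5129, -0.083, 0.2169]
tcp_rot: [3.13, 0.267, -0.019]
wrist_force: [-0.5, 0.2, -0.1]
width: 0.497
tops [-84, -26, 6, 50]
expected px [221.5 202.4]
tl 141 142
below-surface n 315 shoulder z 0.07102760923907561
hole vise -53.36079406738281 40.513423919677734 8.51473331451416 median [-52.92454921  40.27362143] world [ 0.51884047 -0.00129789]
```

```bash
python3 - <<'E'
from h import *
im,d,K,V=look("wrist"); 
for n in ["pin","block"]:
  for x in bot.masks_of("wrist",n)[:2]:
    p=pts(d,K,V,x["region"])
    if len(p)>20: print(n,round(x["p"],2),np.round(x["box"]),np.median(p,0).round(3),np.percentile(p,98,0).round(3))
im,d,K,V=look("top"); P=pts(d,K,V)
q=P[(P[:,2]>.1)&(P[:,2]<.14)&(P[:,0]>.36)&(P[:,0]<.5)&(P[:,1]<-.3)&(P[:,1]>-.42)]; print("top",len(q),q.min(0),q.max(0),np.median(q,0))
go(.41,-.347,.24,189.6)
go(.41,-.347,.24,9.6)
E
```

```text
pin 0.89 [551. 341. 627. 404.] [ 0.422 -0.345  0.097] [ 0.43  -0.34   0.121]
block 0.85 [469. 254. 639. 405.] [ 0.436 -0.338  0.053] [ 0.496 -0.298  0.069]
top 103 [ 0.40729215 -0.36149308  0.10003806] [ 0.42576933 -0.34187484  0.12735093] [ 0.41541458 -0.35012913  0.12193332]
d [-0.1452  0.2433 -0.0243] a [ -1.    0.7 -89.8] rows>=8.4 q6 now 1.20
d [-0.1452  0.2433 -0.0243] a [ -1.    0.7 -89.8] rows>=8.4 q6 now 1.20
```

```bash
python3 -m inch '[{"dx":-0.015,"dy":0.025,"dz":-0.01,"ax":0,"ay":0,"az":-10,"fingers":0},{"dx":-0.03,"dy":0.055,"dz":-0.024,"ax":-1,"ay":0.7,"az":-20,"fingers":0.2},{"dx":-0.05,"dy":0.085,"dz":-0.024,"ax":-1,"ay":0.7,"az":-30,"fingers":0.2},{"dx":-0.068,"dy":0.115,"dz":-0.024,"ax":-1,"ay":0.7,"az":-40,"fingers":0.2},{"dx":-0.086,"dy":0.145,"dz":-0.024,"ax":-1,"ay":0.7,"az":-50,"fingers":0.2},{"dx":-0.104,"dy":0.175,"dz":-0.024,"ax":-1,"ay":0.7,"az":-60,"fingers":0.2},{"dx":-0.122,"dy":0.205,"dz":-0.024,"ax":-1,"ay":0.7,"az":-70,"fingers":0.2},{"dx":-0.139,"dy":0.243,"dz":-0.024,"ax":-1,"ay":0.7,"az":-80,"fingers":0.2},{"dx":-0.139,"dy":0.243,"dz":-0.024,"ax":-1,"ay":0.7,"az":-89.8,"fingers":0.2},{"dx":-0.139,"dy":0.243,"dz":-0.024,"ax":-1,"ay":0.7,"az":-89.8,"fingers":0.2},{"dx":-0.139,"dy":0.243,"dz":-0.024,"ax":-1,"ay":0.7,"az":-89.8,"fingers":0.2}]'
python3 - <<'E'
from h import *
im,d,K,V=look("wrist"); cv2.imwrite("pics/w8.png",im); P=pts(d,K,V); p,M,s=tool()
q=P[(P[:,2]>.113)&(P[:,2]<.13)&(np.hypot(P[:,0]-.416,P[:,1]+.348)<.04)]
print(len(q),np.median(q[:,2]),cv2.minEnclosingCircle((q[:,:2]*1000).astype(np.float32)),cv2.minAreaRect((q[:,:2]*1000).astype(np.float32)))
r=P[(P[:,2]>.085)&(P[:,2]<.11)&(np.hypot(P[:,0]-.416,P[:,1]+.348)<.04)]
print("shaft",len(r),r.min(0),r.max(0))
for x in bot.masks_of("wrist","pin")[:2]: print(x["p"],np.round(x["box"]))
print(p,M.round(3).tolist())
E
```

```text
time: 19.32
tool_pos: [0.4161, -0.3452, 0.2387]
tcp_rot: [-2.03, -2.396, 0.0]
wrist_force: [-0.5, 1.1, -0.4]
width: 0.602
524 0.12092620056934389 ((417.500244140625, -352.2684631347656), 10.203530311584473) ((417.4404296875, -352.0867614746094), (18.981931686401367, 19.80637550354004), 8.687309265136719)
shaft 185 [ 0.40778278 -0.35153667  0.08506908] [ 0.42733149 -0.34179909  0.1098615 ]
0.81 [307. 209. 335. 256.]
[ 0.41612105 -0.34509969  0.23894434] [[-0.165, 0.986, -0.001], [0.986, 0.165, 0.0], [0.0, -0.001, -1.0]]
```

View pics/w8.png

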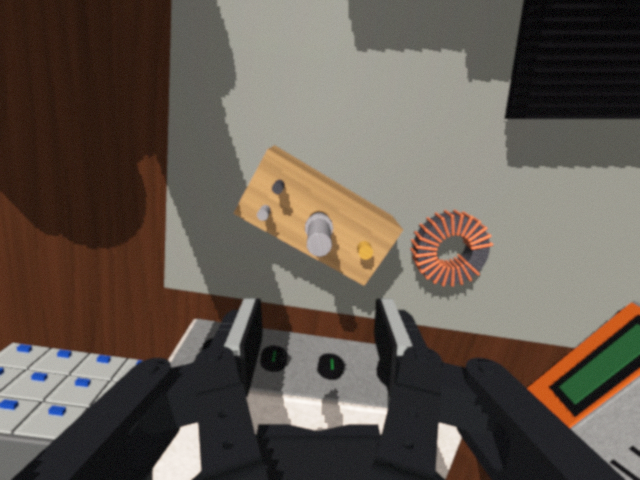

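Picture 8 shows the pin in the block's middle hole (px (318,235)), with the stubs well off and nothing tipped. I'll check the clearance of the instrument box behind it.

```bash
python3 - <<'E'
from h import *
go(.4175,-.352,.083,189.6)
for c in("top","wrist"):
    im,d,K,V=look(c); P=pts(d,K,V); r=np.hypot(P[:,0]-.4175,P[:,1]+.352)
    for lo,hi in((.015,.06),(.06,.1),(.1,.15)):
        k=(r>lo)&(r<hi)&(P[:,2]<.19); print(c,lo,hi,P[k][:,2].max().round(3) if k.any() else None)
E
```

```text
d [-0.0071  0.0002  0.1561] a [-0.  -0.  -0.1] rows>=2.5 q6 now -0.90
top 0.015 0.06 0.081
top 0.06 0.1 0.062
top 0.1 0.15 0.032
wrist 0.015 0.06 0.076
wrist 0.06 0.1 0.057
wrist 0.1 0.15 0.09
```

```bash
python3 -m inch '[{"dx":-0.007,"dy":0,"dz":0.05,"ax":0,"ay":0,"az":0,"fingers":0.2},{"dx":-0.007,"dy":0,"dz":0.1,"ax":0,"ay":0,"az":0,"fingers":0.2},{"dx":-0.007,"dy":0,"dz":0.14,"ax":0,"ay":0,"az":0,"fingers":0.2},{"dx":-0.007,"dy":0,"dz":0.156,"ax":0,"ay":0,"az":0,"fingers":0.2},{"dx":-0.007,"dy":0,"dz":0.156,"ax":0,"ay":0,"az":0,"fingers":0.2},{"dx":-0.007,"dy":0,"dz":0.156,"ax":0,"ay":0,"az":0,"fingers":-1},{"dx":-0.007,"dy":0,"dz":0.156,"ax":0,"ay":0,"az":0,"fingers":-1},{"dx":-0.007,"dy":0,"dz":0.156,"ax":0,"ay":0,"az":0,"fingers":-1},{"dx":-0.007,"dy":0,"dz":0.156,"ax":0,"ay":0,"az":0,"fingers":-1},{"dx":-0.007,"dy":0,"dz":0.156,"ax":0,"ay":0,"az":0,"fingers":-1}]' 70
python3 -c "
from h import *
go(.5186,-.0012,.20,189.6)"
```

```text
time: 20.78
tool_pos: [0.4187, -0.3535, 0.0858]
tcp_rot: [2.026, 2.396, -0.001]
wrist_force: [-0.1, 0.9, 7.7]
width: 0.214
d [ 0.3303  0.1573 -0.115 ] a [ 0.1  0.2 -0. ] rows>=6.1 q6 now -0.91
```

```bash
python3 -m inch '[{"dx":0,"dy":0,"dz":-0.03,"ax":0,"ay":0,"az":0,"fingers":-1},{"dx":0,"dy":0,"dz":-0.07,"ax":0,"ay":0,"az":0,"fingers":-1},{"dx":0,"dy":0,"dz":-0.115,"ax":0,"ay":0,"az":0,"fingers":-1},{"dx":0.03,"dy":0.015,"dz":-0.13,"ax":0,"ay":0,"az":0,"fingers":-1},{"dx":0.08,"dy":0.04,"dz":-0.13,"ax":0,"ay":0,"az":0,"fingers":-1},{"dx":0.13,"dy":0.065,"dz":-0.13,"ax":0,"ay":0,"az":0,"fingers":-1},{"dx":0.18,"dy":0.09,"dz":-0.13,"ax":0,"ay":0,"az":0,"fingers":-1},{"dx":0.23,"dy":0.112,"dz":-0.13,"ax":0,"ay":0,"az":0,"fingers":-1},{"dx":0.275,"dy":0.133,"dz":-0.13,"ax":0,"ay":0,"az":0,"fingers":-1},{"dx":0.31,"dy":0.15,"dz":-0.13,"ax":0,"ay":0,"az":0,"fingers":-1},{"dx":0.33,"dy":0.157,"dz":-0.13,"ax":0.1,"ay":0.2,"az":0,"fingers":-1},{"dx":0.33,"dy":0.157,"dz":-0.13,"ax":0.1,"ay":0.2,"az":0,"fingers":-1},{"dx":0.33,"dy":0.157,"dz":-0.13,"ax":0.1,"ay":0.2,"az":0,"fingers":-1}]'
python3 nh.py n2
python3 - <<'E'
from h import *
im,d,K,V=look("wrist"); P=pts(d,K,V); p,M,s=tool(); L=(P-p)@M; print(p,(M).round(3).tolist())
# pin shank pixels
k=(abs(L[:,0])<.03)&(abs(L[:,1])<.03)&(L[:,2]>-.06)&(L[:,2]<.09)
q=L[k]
for lo in np.arange(-.06,.09,.01):
    t=q[(q[:,2]>lo)&(q[:,2]<lo+.01)]
    if len(t)>3: print(round(lo,3),len(t),"x %.4f %.4f y %.4f %.4f"%(t[:,0].min(),t[:,0].max(),t[:,1].min(),t[:,1].max()))
E
```

```text
time: 22.4
tool_pos: [0.518, -0.002, 0.2149]
tcp_rot: [2.028, 2.399, -0.0]
wrist_force: [-0.1, -0.3, -1.7]
width: 0.213
tops [-86, -68, -42, -28, 8, 14, 48, 114, 174]
expected px [316.4 223.3]
tl 236 163
below-surface n 308 shoulder z 0.2784004077406703
hole vise -55.13118362426758 42.89360809326172 8.686727523803711 median [-55.34287414  43.17141701] world [0.51659959 0.00089043]
[ 0.51806808 -0.00241211  0.2149361 ] [[-0.165, 0.986, 0.0], [0.986, 0.165, -0.0], [-0.0, 0.0, -1.0]]
-0.06 2919 x -0.0110 0.0144 y -0.0300 0.0300
-0.05 2440 x -0.0109 0.0154 y -0.0300 0.0300
-0.04 3504 x -0.0107 0.0138 y -0.0283 0.0255
-0.03 1672 x -0.0101 0.0129 y -0.0229 0.0229
-0.02 1378 x 0.0039 0.0130 y -0.0229 0.0228
-0.01 868 x 0.0041 0.0128 y -0.0226 0.0225
0.0 688 x 0.0031 0.0144 y -0.0118 0.0113
0.01 186 x 0.0051 0.0144 y -0.0125 0.0119
0.02 72 x 0.0051 0.0094 y -0.0067 0.0067
0.03 193 x 0.0019 0.0095 y -0.0079 0.0076
0.04 168 x 0.0013 0.0097 y -0.0080 0.0077
0.05 147 x 0.0008 0.0097 y -0.0077 0.0077
0.06 105 x 0.0026 0.0098 y -0.0080 0.0073
```

View pics/n2_f.png

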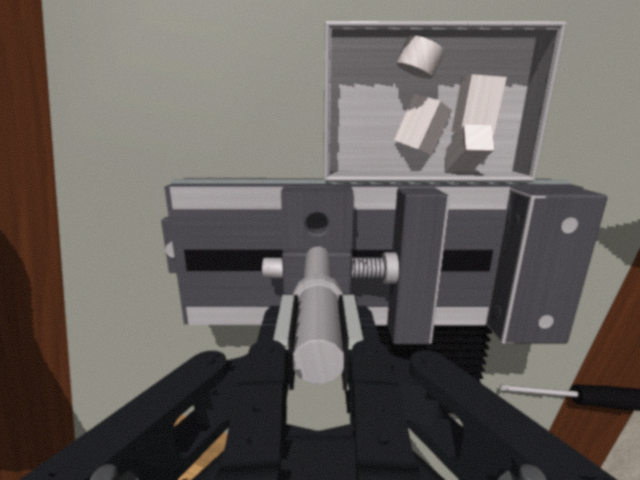

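Picture 9 shows the pin upright, just behind the nut hole, and the offcuts all in the tray. Pin to hole is about 1 mm off. I'll correct that and insert.

```bash
python3 -m inch '[{"dx":0.0009,"dy":-0.0009,"dz":0.03,"ax":0,"ay":0,"az":0,"fingers":-1},{"dx":0.0009,"dy":-0.0009,"dz":0.055,"ax":0,"ay":0,"az":0,"fingers":-1},{"dx":0.0009,"dy":-0.0009,"dz":0.062,"ax":0,"ay":0,"az":0,"fingers":-1},{"dx":0.0009,"dy":-0.0009,"dz":0.066,"ax":0,"ay":0,"az":0,"fingers":-1},{"dx":0.0009,"dy":-0.0009,"dz":0.07,"ax":0,"ay":0,"az":0,"fingers":-1},{"dx":0.0009,"dy":-0.0009,"dz":0.075,"ax":0,"ay":0,"az":0,"fingers":-1},{"dx":0.0009,"dy":-0.0009,"dz":0.08,"ax":0,"ay":0,"az":0,"fingers":-1},{"dx":0.0009,"dy":-0.0009,"dz":0.084,"ax":0,"ay":0,"az":0,"fingers":-1}]'
```

```text
time: 23.5
tool_pos: [0.517, -0.0016, 0.1307]
tcp_rot: [2.029, 2.398, -0.0]
wrist_force: [0.5, -0.4, -2.3]
width: 0.213
```

```bash
python3 -m inch '[{"dx":0,"dy":0,"dz":0.004,"ax":0,"ay":0,"az":0,"fingers":-1},{"dx":0,"dy":0,"dz":0.008,"ax":0,"ay":0,"az":0,"fingers":-1},{"dx":0,"dy":0,"dz":0.012,"ax":0,"ay":0,"az":0,"fingers":-1},{"dx":0,"dy":0,"dz":0.016,"ax":0,"ay":0,"az":0,"fingers":-1}]'
```

```text
time: 24.0
tool_pos: [0.5171, -0.0016, 0.1145]
tcp_rot: [2.029, 2.398, -0.0]
wrist_force: [-0.2, -0.2, -1.9]
width: 0.217
```

```bash
python3 -m inch '[{"dx":0,"dy":0,"dz":0.005,"ax":0,"ay":0,"az":0,"fingers":-1},{"dx":0,"dy":0,"dz":0.01,"ax":0,"ay":0,"az":0,"fingers":-1},{"dx":0,"dy":0,"dz":0.015,"ax":0,"ay":0,"az":0,"fingers":-1},{"dx":0,"dy":0,"dz":0.02,"ax":0,"ay":0,"az":0,"fingers":-1},{"dx":0,"dy":0,"dz":0.024,"ax":0,"ay":0,"az":0,"fingers":-1},{"dx":0,"dy":0,"dz":0.027,"ax":0,"ay":0,"az":0,"fingers":-1},{"dx":0,"dy":0,"dz":0.028,"ax":0,"ay":0,"az":0,"fingers":-1},{"dx":0,"dy":0,"dz":0.029,"ax":0,"ay":0,"az":0,"fingers":-1},{"dx":0,"dy":0,"dz":0.029,"ax":0,"ay":0,"az":0,"fingers":-1}]'
```

```text
time: 25.12
tool_pos: [0.5173, -0.0017, 0.086]
tcp_rot: [2.029, 2.397, 0.0]
wrist_force: [-2.1, 0.4, 3.1]
width: 0.214
```

```bash
python3 -m inch '[{"dx":0,"dy":0,"dz":0.001,"ax":0,"ay":0,"az":0,"fingers":-1},{"dx":0,"dy":0,"dz":0.0015,"ax":0,"ay":0,"az":0,"fingers":-1},{"dx":0,"dy":0,"dz":0.0015,"ax":0,"ay":0,"az":0,"fingers":-1}]'
```

```text
time: 25.5
tool_pos: [0.5173, -0.0017, 0.0859]
tcp_rot: [2.029, 2.397, 0.0]
wrist_force: [-5.7, 0.4, 10.1]
width: 0.215
```

Seated: the force rises with no travel. Release and retreat.

```bash
python3 -m inch '[{"dx":0,"dy":0,"dz":-0.0005,"ax":0,"ay":0,"az":0,"fingers":-1},{"dx":0,"dy":0,"dz":-0.0005,"ax":0,"ay":0,"az":0,"fingers":0},{"dx":0,"dy":0,"dz":-0.0005,"ax":0,"ay":0,"az":0,"fingers":0},{"dx":0,"dy":0,"dz":-0.0005,"ax":0,"ay":0,"az":0,"fingers":0},{"dx":0,"dy":0,"dz":-0.02,"ax":0,"ay":0,"az":0,"fingers":0},{"dx":0,"dy":0,"dz":-0.06,"ax":0,"ay":0,"az":0,"fingers":0},{"dx":-0.03,"dy":0,"dz":-0.12,"ax":0,"ay":0,"az":0,"fingers":0},{"dx":-0.08,"dy":0,"dz":-0.18,"ax":0,"ay":0,"az":0,"fingers":0},{"dx":-0.08,"dy":0,"dz":-0.22,"ax":0,"ay":0,"az":0,"fingers":0},{"dx":-0.08,"dy":0,"dz":-0.22,"ax":0,"ay":0,"az":0,"fingers":0}]'
python3 - <<'E'
from h import *
im,d,K,V=look("wrist"); cv2.imwrite("pics/f1.png",im); P=pts(d,K,V)
r=np.hypot(P[:,0]-.517,P[:,1]); q=P[(r<.03)&(P[:,2]>.105)&(P[:,2]<.14)]
print("pin top z (expect .122)",np.median(q[:,2]),cv2.minEnclosingCircle((q[:,:2]*1000).astype(np.float32)))
c=P[(r<.02)&(P[:,2]>.073)&(P[:,2]<.085)]; print("collar top z (expect .078)",np.median(c[:,2]) if len(c) else None)
o=np.array([.578,-.0322]);a=np.radians(9.6);C=np.array([[np.cos(a),np.sin(a)],[-np.sin(a),np.cos(a)]])
t=(P[:,:2]-o)@C.T; m=t[(P[:,2]>.079)&(P[:,2]<.088)&(abs(t[:,1]+.035)<.02)&(t[:,0]>-.0)]
h,e=np.histogram(m[:,0],bins=np.arange(0,.19,.002)); print("jaw tops",[round(float(x)*1000) for x,n in zip(e,h) if n>10])
im2,_,_,_=look("scene"); cv2.imwrite("pics/f2.png",im2); print(bot.read_state()["wrist_force"])
E
```

```text
time: 26.75
tool_pos: [0.5337, -0.0822, 0.3124]
tcp_rot: [2.025, 2.388, 0.009]
wrist_force: [0.5, 0.2, -0.3]
width: 0.5
pin top z (expect .122) 0.12105251948746837 ((517.4370727539062, -0.3770029544830322), 9.821135520935059)
collar top z (expect .078) 0.07711354700388873
jaw tops [14, 16, 18, 20, 22, 24, 26, 28, 30, 32, 34, 36, 38, 40, 42, 44, 46, 48, 114, 116, 118, 120, 122, 124, 126, 128, 130, 132, 134, 136, 138, 140, 142, 144, 146, 148, 150, 152, 154, 156, 158, 160, 162, 164, 166, 168, 170, 172, 174]
[-0.00377655  0.07826658  0.03195305]
```

View pics/f2.png

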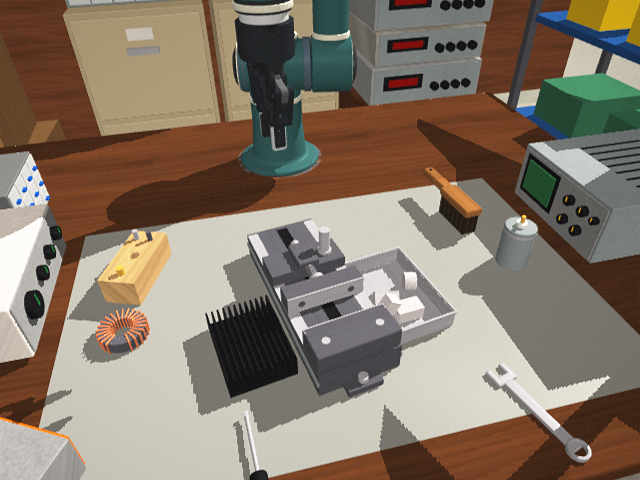

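Picture 10: the pin is seated, the jaw is home, the offcuts are in the tray, and the brush is standing on the bench at (455,200). The bystanders haven't moved. Handing in.

```bash
python3 -c "
from h import *
print(bot.finish_job())"
```

```text
the job is handed in; nothing more can be done
None
```

The vise is ready and the job was handed in shortly after 26.75 s on the robot clock, against the 72 s limit; no verdict was reported.

**What I did:**
- **Sweep:** I swept all four offcuts off the bed into the tray in one slow pass with the brush. I then stood the brush back at its original place on the bench.
- **Jaw:** I pushed the movable jaw to its stop with the closed fingers.
- **Pin:** I took the pin from the tool block and seated it through the nut block into the bed.

**Last checks:**
- **Pin:** its top measured 0.121 m (0.122 expected) and its collar top 0.077 m (0.078 expected). Pressing down raised the force to 10 N with no further travel.
- **Jaw:** its front face measured at vise x of about +50 mm, which is home. The force rose to about 14 N with no travel.
- **Scene:** the last picture shows the bed clear, all four offcuts in the tray and the brush standing clear of vise and tray. The heat sink, capacitor and wound core look unmoved by eye; I did not re-measure them.

**What was off:**
- **Brush set-down:** the brush was briefly pressed on the bench with about 56 N at the wrist (limit 120 N), which I eased before letting go.
- **Top camera:** it read heights about 5 mm too high, so I relied on the wrist camera.
- **Hole position:** two wrist views disagreed by 2–3 mm. I used the nominal position, which lay between them, and the pin went in with almost no side force.

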